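Put the checked block back with its twin

ROBOT

A 7-joint arm with a two-finger parallel gripper is mounted at the origin on the work surface. World frame = base frame: x ahead of the robot, y to its left, z up, the work surface at z = 0. Lengths are in m, angles in rad, forces in N, time in s.
With the tool pointing down it reaches from about 0.425 to 0.95 m from the base axis. Payload 16.7 kg.
Tool frame: the origin (TCP) lies between the finger pads; the fingertips stand r.nose_length ahead of it and the grasp point (between the pads) lies 3 mm ahead of it (r.nose_length is the distance from the TCP to the fingertips, in m); z points along the fingers, y is the line along which they close (so a half turn about z gives the same grasp; the last joint's range is limited). The gripper opens to 94 mm and grips with 3 to 60 N. Pads are 16 mm wide; open, the fingers measure 119 mm over their backs; the gripper's body (75 mm by 177 mm) begins 78 mm behind the grasp point.
Start: joints at [1.06, 0.426, 0.074, 1.606, -0.034, 1.111, -0.067], TCP at [0.238, -0.632, 0.227] pointing down, gripper open.
Joint ranges: [-2.85, 2.85], [-0.5, 2.14], [-1.23, 1.37], [0.21, 2.46], [-1.02, 4.16], [0.16, 2.05], [-2.73, 2.73]. Speed limits (rad/s): [1.89, 1.89, 2.39, 2.39, 3.01, 3.01, 3.01].

INTERFACE

Orientations are given as a unit quaternion [x, y, z, w].
In Python, from plant import r gives the robot as it stands.
- The arm moves only by the tool jog_arm, never from a script. Its argument "plan" is a list that holds one entry, the list of rows, each a list of 6 numbers: the shift along the tool's x, y, z in cm, then the turn, a rotation vector about the tool's x, y, z in rad. In form: [[[tx, ty, tz, wx, wy, wz], ...]]. A call has 1 to 12 rows; each row shifts and turns the commanded pose from where the row before left it, along the tool's axes as they then stand; what a row does not reach is not made up. A row lasts 1/8 s, in which the tool goes at most 62.5 mm and 10.7 degrees, less where a joint would pass 70% of its speed; a pose out of reach is approached as far as the arm can. A call is refused whole if a number of a shift passes 6.25 or a number of a turn 0.188, either way. A call with a gripper value outside its range is refused whole. "claw" is the opening, from -1 (shut) to 1 (fully open), set as the call begins (left out, the last holds). The fingers move at their own pace and stop on an object; "grip_force" is the grip in N (left out, the last holds). Time passes only in rows, so rows that do not move let the fingers close. It gives the time, the measured TCP pose, the force, the opening and the grip force at its end, in the units of the state.
- r.get_obs(): the state, without advancing time (a new reading comes with each control period).
- r.read_camera(name): name is "side" or "top" or "wrist"; returns the picture (480x640x3 uint8, red, green, blue); there is no depth.
- r.get_calibration(name): a dict with "mtx" (3x3 intrinsics, pixels), "R" (3x3) and "t" (3): a world point X has camera coordinates R X + t. Camera axes: x right, y down, z forward; pixel columns grow to the right and rows downward; lengths in m; the calibration is good to about 2 mm. The wrist camera is an equidistant fisheye: a pixel r from the principal point sees the ray r / f radians off the axis. A picture is of the moment at which its call begins: read the wrist's pose just before it. get_calibration takes no time and is no camera call; for the wrist camera it gives the pose at the moment of the call.
- r.close_job(): hands the job in; it is judged then, once.
The state is a dict: "t": time; "joint_positions": joint angles; "joint_vel": joint speeds; "joint_torque": joint torques, N m; "tool_pos": TCP position; "ee_rot": TCP orientation; "wrist_force": force on the tool from outside, world axes, zero at the start; "torque": the same for the moment, N m; "gripper_width": opening from 0.0 (shut) to 1.0 (fully open); "gripper_force": force on a finger pad.
Only numpy, scipy, OpenCV 4.12 (cv2) and the standard library are available. Lean on these libraries where they do the work, as an engineer would, in place of code of your own. Each camera call takes 0.05 s, during which the arm holds its last target. There are 200 camera calls.

TASK

The steel block under the microscope has been checked: lift it out - do not slide it along the granite or knock the microscope - and set it down gently, flat on its own base, in the free end of the open case that holds its twin (same shape). Then fold that case's lid over and press it down until it is fully closed. The other block is still waiting to be checked: leave it and its open case as they are, and do not push anything else about.

Things in the scene. Friction and masses are not known exactly. Their poses are not given: they have to be found in the camera images.
- microscope: video inspection microscope on a boom stand, fixed. Origin: on the granite right under the lens. Its 430 mm tall, 32 mm thick column stands 240 mm away along its +x (to the far right) on a grey base (200 by 240 by 28 mm); a boom (25 mm thick, centre 305 mm up) runs from the column to the lens. Open beneath on the left and near sides
- lens (a point): centre of the lens's lower end, 160 mm above the granite; axis vertical. The white ring light is 73 mm across and lens and camera go on up to 390 mm: a gripper pointing straight down has no room over the block. Reach in under it at a slant from the left or near side, raise the block a little, come out the same way
- vblock: loose ground steel V-block, 70 mm long (its x), 40 mm wide (its y), 35 mm high, about 0.65 kg, with a 90 degree V groove 28 mm wide and 14 mm deep all along the top; the long sides are flat and parallel. Origin: centre of the underside, z up. At the start one of vblock and plain_block stands under the microscope lens (finished), the other stands on the granite at the left (waiting)
- plain_block: loose ground steel plain block, 75 mm long (its x), 50 mm wide (its y), 25 mm high, about 0.62 kg, flat on all sides, with a pattern of holes. Origin: centre of the underside, z up. At the start one of vblock and plain_block stands under the microscope lens (finished), the other stands on the granite at the left (waiting)
- vblock_twin: the V-block's twin, same shape and size, standing at the far (+y) end of case_1
- plain_twin: the plain block's twin, same shape and size, standing at the far (+y) end of case_2
- case_1: lower half of a light wooden case, fixed; holds vblock_twin. 110 mm (x) by 200 mm (y), walls 32 mm high, 6 mm thick; inner floor 8 mm above the granite. Origin: centre of the underside; x points right, to the hinge, y away from the robot. Free space: its near (-y) end; a block centred at x = 0, y = -40 mm has 25 mm or more beside it. The two cases look alike and change places
- lid_1 (a joint): lid of case_1, hinged on its right (+x) wall: 0 = fully closed, grows as it opens, 1.6 to 1.8 rad (upright, leaning a little outward) at the start. A shell 110 by 200 mm, 25 mm deep; its flat outside is 25.5 mm above the hinge line when closed. Stiff hinge: it stays at any angle, does not fall shut; 2 to 5 N near the free edge moves it
- hinge_1 (a point): middle of lid_1's hinge line, which runs along the case's y: 55 mm from the case's origin along x, 32 mm up
- lid_1_top (a point): point on the outside of lid_1, on its middle line, 85 mm from the hinge and 25 mm short of the free edge; its z axis is the outward normal (straight up when closed), its x axis points along the lid to the hinge
- case_2: lower half of a light wooden case, fixed; holds plain_twin. 110 mm (x) by 200 mm (y), walls 32 mm high, 6 mm thick; inner floor 8 mm above the granite. Origin: centre of the underside; x points right, to the hinge, y away from the robot. Free space: its near (-y) end; a block centred at x = 0, y = -40 mm has 25 mm or more beside it. The two cases look alike and change places
- lid_2 (a joint): lid of case_2, hinged on its right (+x) wall: 0 = fully closed, grows as it opens, 1.6 to 1.8 rad (upright, leaning a little outward) at the start. A shell 110 by 200 mm, 25 mm deep; its flat outside is 25.5 mm above the hinge line when closed. Stiff hinge: it stays at any angle, does not fall shut; 2 to 5 N near the free edge moves it
- hinge_2 (a point): middle of lid_2's hinge line, which runs along the case's y: 55 mm from the case's origin along x, 32 mm up
- lid_2_top (a point): point on the outside of lid_2, on its middle line, 85 mm from the hinge and 25 mm short of the free edge; its z axis is the outward normal (straight up when closed), its x axis points along the lid to the hinge
- caliper: bystander: a digital caliper lying flat, 235 mm long, 14 mm high
- ring_gauge: bystander: a plain steel ring 72 mm across and 24 mm high
- mouse: bystander: a black computer mouse, 105 mm long, 34 mm high
- cleaner: bystander: a white bottle 60 mm across and 110 mm tall
- brush: bystander: a dusting brush lying flat
- jack: bystander: a small round steel screw jack, 52 mm across the foot, 66 mm tall
Mind the look-alikes: they are no part of the job. Leave any orange or purple look-alike of the case_2 alone. What is shaped like the plain_block but green is not meant.

How it is judged:
On the way:
1. the block that was under the lens stands upright in its twin's case, beside the twin, let go (((x of vblock in the frame of case_1 between -0.045 and 0.045 m and y of vblock in the frame of case_1 between -0.09 and 0.09 m and z of vblock in the frame of case_1 between 0.003 and 0.016 m and angle between each of vblock, vblock_twin's own z axis and vertical below 0.15 rad and x of vblock_twin in the frame of case_1 between -0.045 and 0.045 m and y of vblock_twin in the frame of case_1 between -0.09 and 0.09 m and z of vblock_twin in the frame of case_1 between 0.003 and 0.016 m and linear speed of vblock below 0.03 m/s and horizontal distance between plain_block and lens above 0.12 m and distance of plain_block from where it was at the start of the episode below 0.02 m and value of joint lid_2 above 1.4 rad and contact force between the fingers and vblock below 0.3 N and value of joint lid_1 above 0.3 rad) or (x of plain_block in the frame of case_2 between -0.045 and 0.045 m and y of plain_block in the frame of case_2 between -0.09 and 0.09 m and z of plain_block in the frame of case_2 between 0.003 and 0.016 m and angle between each of plain_block, plain_twin's own z axis and vertical below 0.15 rad and x of plain_twin in the frame of case_2 between -0.045 and 0.045 m and y of plain_twin in the frame of case_2 between -0.09 and 0.09 m and z of plain_twin in the frame of case_2 between 0.003 and 0.016 m and linear speed of plain_block below 0.03 m/s and horizontal distance between vblock and lens above 0.12 m and distance of vblock from where it was at the start of the episode below 0.02 m and value of joint lid_1 above 1.4 rad and contact force between the fingers and plain_block below 0.3 N and value of joint lid_2 above 0.3 rad))), for 0.2 s.
At the end, for the whole second after the job is handed in: The block from under the lens and its twin stand flat on the floor of the twin's case (8 mm, 0.15 rad), inside its walls, at rest; that lid is fully closed (under 0.05 rad); the other lid is still open (over 1.4 rad) and the waiting block within 20 mm of where it stood (((x of vblock in the frame of case_1 between -0.045 and 0.045 m and y of vblock in the frame of case_1 between -0.09 and 0.09 m and z of vblock in the frame of case_1 between 0.003 and 0.016 m and angle between each of vblock, vblock_twin's own z axis and vertical below 0.15 rad and x of vblock_twin in the frame of case_1 between -0.045 and 0.045 m and y of vblock_twin in the frame of case_1 between -0.09 and 0.09 m and z of vblock_twin in the frame of case_1 between 0.003 and 0.016 m and linear speed of vblock below 0.03 m/s and horizontal distance between plain_block and lens above 0.12 m and distance of plain_block from where it was at the start of the episode below 0.02 m and value of joint lid_2 above 1.4 rad and value of joint lid_1 below 0.05 rad) or (x of plain_block in the frame of case_2 between -0.045 and 0.045 m and y of plain_block in the frame of case_2 between -0.09 and 0.09 m and z of plain_block in the frame of case_2 between 0.003 and 0.016 m and angle between each of plain_block, plain_twin's own z axis and vertical below 0.15 rad and x of plain_twin in the frame of case_2 between -0.045 and 0.045 m and y of plain_twin in the frame of case_2 between -0.09 and 0.09 m and z of plain_twin in the frame of case_2 between 0.003 and 0.016 m and linear speed of plain_block below 0.03 m/s and horizontal distance between vblock and lens above 0.12 m and distance of vblock from where it was at the start of the episode below 0.02 m and value of joint lid_1 above 1.4 rad and value of joint lid_2 below 0.05 rad))); the robot touches nothing.
It fails at once if the microscope is knocked (more than 12 N on it) (contact force between microscope and anything else above 12 N).
It fails at once if a block is slid along the granite by more than 30 mm instead of being lifted ((height (world z) of vblock below 0.004 m and distance of vblock from where it was at the start of the episode above 0.03 m) or (height (world z) of plain_block below 0.004 m and distance of plain_block from where it was at the start of the episode above 0.03 m)).
It fails at once if a block is dropped (falling faster than 0.5 m/s, out of the fingers) ((linear speed of vblock above 0.5 m/s and contact force between the fingers and vblock below 0.3 N) or (linear speed of plain_block above 0.5 m/s and contact force between the fingers and plain_block below 0.3 N)).
It fails at once if a bystander is pushed more than 40 mm away (distance of any of caliper, ring_gauge, mouse, cleaner, brush, jack from where it was at the start of the episode above 0.04 m).
It also fails if it takes over 72 s, if anything falls off the work surface, if the arm or the gripper's body presses on something with over 40 N, if the wrist force passes 120 N, or if a joint passes its speed limit or range.

## Working session

There is one attempt and no reset: what is moved stays moved. The work goes in short steps, Python scripts to look and compute and a tool call to move; the robot and the scene stay as the last step left them, time stands still between calls to the robot, and variables do not carry over. Pictures are saved under pics/ and viewed, at most 10 in all, crops included, and the job is handed in when it is done.

Besides the shell and the picture viewer there is one more tool, called after "Emit:" in YAML: its name, and indented under it one key for each argument. jog_arm: Moves the arm, as the interface text tells. Its arguments: {"type":"object","properties":{"plan":{"type":"array","items":{"type":"array","items":{"type":"array","items":{"type":"number"}}}},"claw":{"type":"number"},"grip_force":{"type":"number"}},"required":["plan"]}

```bash
mkdir -p pics; ls; python3 - <<'E'
from plant import r
import cv2,numpy as np
np.set_printoptions(precision=4,suppress=True)
print(r.nose_length, r.get_obs())
for n in("side","top","wrist"):
    c=r.get_calibration(n); print(n,c)
    cv2.imwrite(f"pics/{n}0.png",r.read_camera(n)[:,:,::-1])
E
```

```text
pics
0.022 {'t': 0.0, 'joint_positions': array([ 1.0605,  0.4267,  0.0739,  1.6066, -0.0341,  1.1108, -0.0671]), 'joint_vel': array([ 0.0001, -0.0001, -0.0011, -0.0002,  0.0001,  0.0001,  0.0008]), 'joint_torque': array([ -0.0006, -93.5849,   3.6662, -45.4188,  -0.0489,   0.0202,
         0.0001]), 'tool_pos': array([ 0.2381, -0.6312,  0.2268]), 'ee_rot': array([ 0.9838,  0.1794, -0.0002, -0.0006]), 'wrist_force': array([ 0.1169,  0.1692, -0.5886]), 'torque': array([0.0005, 0.0026, 0.042 ]), 'gripper_force': 0.0, 'gripper_width': 1.0006661900390506}
side {'mtx': array([[476.5942,   0.    , 312.1633],
       [  0.    , 476.5942, 243.1722],
       [  0.    ,   0.    ,   1.    ]]), 'R': array([[-0.7902, -0.6127,  0.0148],
       [-0.4338,  0.5421, -0.7196],
       [ 0.4329, -0.575 , -0.6942]]), 't': array([0.48  , 0.2407, 1.0659])}
top {'mtx': array([[447.3396,   0.    , 319.5473],
       [  0.    , 447.3396, 234.4141],
       [  0.    ,   0.    ,   1.    ]]), 'R': array([[ 0.0079, -0.9999,  0.0139],
       [-0.9884, -0.01  , -0.1515],
       [ 0.1516, -0.0126, -0.9884]]), 't': array([0.1126, 0.5198, 1.167 ])}
wrist {'mtx': array([[371.6483,   0.    , 321.7971],
       [  0.    , 371.6483, 239.4542],
       [  0.    ,   0.    ,   1.    ]]), 'R': array([[ 0.3526, -0.9358, -0.0002],
       [-0.9063, -0.3415,  0.2489],
       [-0.233 , -0.0876, -0.9685]]), 't': array([-0.6753, -0.0252,  0.3903])}
```

View pics/top0.png

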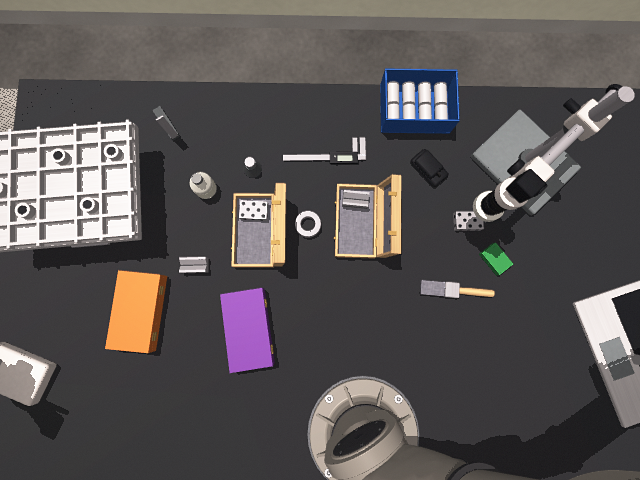

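View pics/side0.png

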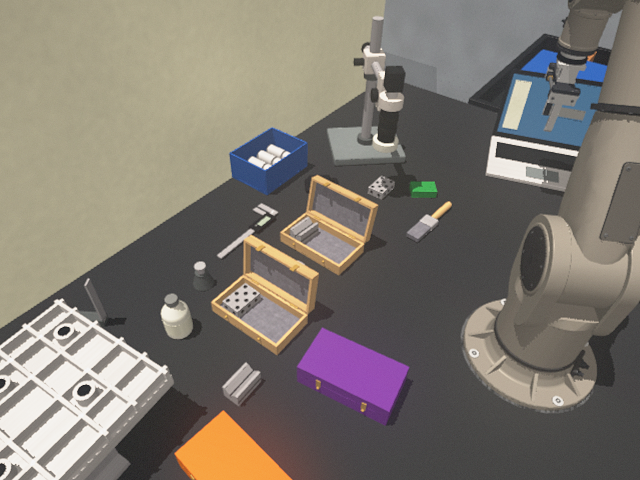

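Candidates: holed grey blocks at top (468,221), under the lens, and (252,209), in the left case (the twin). There is also a green look-alike at (497,259). The V-block at (193,265) is the one waiting. The target case is the left one at (258,228), since it holds plain_twin. The orange (136,312) and purple (247,330) cases are decoys. I'll check this in one close crop.

```bash
cat > h.py <<'E'
import numpy as np,cv2
from plant import r
np.set_printoptions(precision=4,suppress=True)
def onz(n,u,v,z):
    c=r.get_calibration(n);R=np.array(c["R"]);C=-R.T@np.array(c["t"])
    d=R.T@np.linalg.inv(c["mtx"])@[u,v,1]
    return C+d*(z-C[2])/d[2]
def pix(n,X):
    c=r.get_calibration(n);p=c["mtx"]@(np.array(c["R"])@np.array(X)+c["t"]);return p[:2]/p[2]
def tri(a,b):
    A=[];B=[]
    for n,(u,v) in (("top",a),("side",b)):
        c=r.get_calibration(n);P=c["mtx"]@np.c_[c["R"],c["t"]]
        for k,x in((0,u),(1,v)): q=P[k]-x*P[2];A.append(q[:3]);B.append(-q[3])
    return np.linalg.lstsq(np.array(A),np.array(B),rcond=None)[0]
def crop(src,x,y,w,h,s):
    return cv2.resize(cv2.imread(src)[y:y+h,x:x+w],None,fx=s,fy=s,interpolation=cv2.INTER_CUBIC)
E
python3 - <<'E'
from h import *
a=crop("pics/top0.png",440,180,80,60,5);b=crop("pics/side0.png",350,130,80,75,5)[:300]
c=crop("pics/top0.png",220,175,80,100,5)[:,:400];
d=crop("pics/side0.png",350,165,80,60,5)
L=np.vstack([a,d]); 
out=np.hstack([L,cv2.resize(c,(400,500)).copy() if 0 else np.vstack([c,np.zeros((100,400,3),np.uint8)])])
cv2.imwrite("pics/c1.png",out);print(out.shape)
E
```

```text
(600, 800, 3)
```

View pics/c1.png

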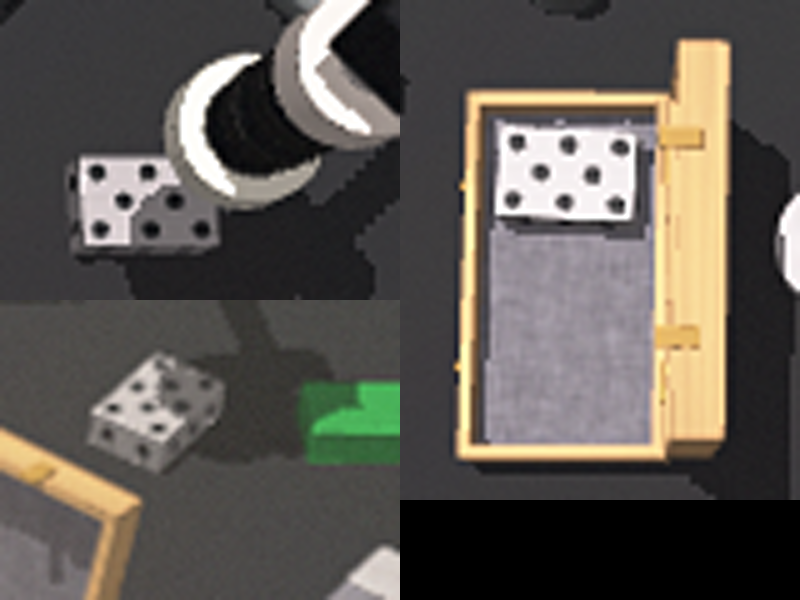

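Top view confirms the plain block with its long axis nearly along the image x, half shaded by the lens ring. Its corners are about (456,211), (457,229) and (484,229). The left case holds the identical holed twin, its near end is free, and the lid is upright on the right side.

```bash
python3 - <<'E'
from h import *
o=-0.4
T=lambda x,y,z:onz("top",440+x/5+o,180+y/5+o,z)
S=lambda x,y,z:onz("side",350+x/5+o,165+(y-300)/5+o,z)
print("block top-cam TL,BL,BR",T(80,155,.025),T(84,246,.025),T(220,244,.025))
print("block side far,right,near,left",S(160,350,.025),S(222,387,.025),S(157,447,.025),S(92,410,.025))
C=lambda x,y,z:onz("top",220+(x-400)/5+o,175+y/5+o,z)
print("case rim outer TL BL BR(approx)",C(467,92,.032),C(458,459,.032),C(660,459,.032))
print("twin",C(497,123,.033),C(638,133,.033),C(632,220,.033),C(496,215,.033))
print("lid top free edge: leftTop,rightTop,leftBot,rightBot",C(678,40,.142),C(730,42,.142),C(668,440,.142),C(722,440,.142))
print("ring",onz("top",308,224,.024),"jack",onz("top",250,165,.05),"purple",onz("top",246,290,.06),"waitV",onz("top",193,265,.03))
print("green",onz("top",497,259,.02),"caliper",onz("top",284,157,.01),onz("top",365,148,.01),"mouse",onz("top",429,167,.02),"brush",onz("top",421,289,.02))
print("case1 lid",onz("top",400,176,.14),onz("top",400,257,.14))
print("lens ring ctr", onz("top",490,205,.165))
print([x for x in dir(r) if x[0]!='_'])
E
```

```text
block top-cam TL,BL,BR [ 0.5912 -0.2581  0.025 ] [ 0.5402 -0.2583  0.025 ] [ 0.5421 -0.3334  0.025 ]
block side far,right,near,left [ 0.5915 -0.3347  0.025 ] [ 0.5411 -0.3258  0.025 ] [ 0.5407 -0.2494  0.025 ] [ 0.591  -0.2556  0.025 ]
case rim outer TL BL BR(approx) [0.6323 0.3554 0.032 ] [0.4309 0.3527 0.032 ] [0.4319 0.2449 0.032 ]
twin [0.6148 0.3382 0.033 ] [0.6101 0.2611 0.033 ] [0.5617 0.2631 0.033 ] [0.5636 0.337  0.033 ]
lid top free edge: leftTop,rightTop,leftBot,rightBot [0.633  0.2306 0.142 ] [0.6323 0.2046 0.142 ] [0.4323 0.2309 0.142 ] [0.4326 0.2046 0.142 ]
ring [0.5495 0.1489 0.024 ] jack [0.7067 0.3087 0.05  ] purple [0.3678 0.307  0.06  ] waitV [0.4339 0.4552 0.03  ]
green [ 0.4586 -0.368   0.02  ] caliper [0.744  0.2193 0.01  ] [ 0.7735 -0.0106  0.01  ] mouse [ 0.7165 -0.1893  0.02  ] brush [ 0.3755 -0.1577  0.02  ]
case1 lid [ 0.6544 -0.0833  0.14  ] [ 0.4491 -0.0793  0.14  ]
lens ring ctr [ 0.5764 -0.2978  0.165 ]
['MotionError', 'close_job', 'get_calibration', 'get_obs', 'nose_length', 'read_camera']
```

```bash
cat >> h.py <<'E'
from scipy.spatial.transform import Rotation as Ro, Slerp
def tilt(th,a=0.0):   # tool y = world x (turned by a about z), tool z tilted th towards -y
    s,c=np.sin(th),np.cos(th)
    return Ro.from_euler('z',a)*Ro.from_matrix(np.array([[0,1,0],[c,0,-s],[-s,0,-c]],float))
def rows(wps,start=None):
    """wps: (pos,Rotation,n). prints rounded jog rows, from measured (or given) pose"""
    o=r.get_obs()
    p,R=(np.array(o["tool_pos"]),Ro.from_quat(o["ee_rot"])) if start is None else start
    out=[]
    for q,Q,n in wps:
        p0,R0=p,R;sl=Slerp([0,1],Ro.concatenate([R0,Q]))
        for k in range(1,n+1):
            t=k/n;d=R.inv().apply(p0+(np.array(q)-p0)*t-p)*100;w=(R.inv()*sl(t)).as_rotvec()
            d=np.round(d,1);w=np.round(w,2)
            assert abs(d).max()<6.25 and np.linalg.norm(w)<.187,(d,w)
            out.append([*map(float,d),*map(float,w)]);p=p+R.apply(d)/100;R=R*Ro.from_rotvec(w)
    print(str(out).replace("-0.0,","0,").replace("0.0,","0,").replace(" ",""));print("end",p,R.as_quat(),len(out));return p,R
E
python3 - <<'E'
from h import *
T=tilt(.75)
o=r.get_obs();R0=Ro.from_quat(o["ee_rot"])
print((R0.inv()*T).magnitude())
s=rows([([.42,-.17,.30],T,12)])
s=rows([([.45,-.13,.22],T,3),([.566,-.165,.155],T,5)],s)
E
```

```text
1.398738503231502
[[2.8,-3.1,-0.6,-0.04,-0.05,-0.1],[3.0,-2.7,-0.9,-0.03,-0.06,-0.09],[3.2,-2.4,-1.1,-0.04,-0.05,-0.1],[3.4,-2.1,-1.4,-0.04,-0.06,-0.09],[3.4,-1.7,-1.7,-0.04,-0.05,-0.1],[3.5,-1.2,-1.9,-0.04,-0.06,-0.1],[3.5,-0.9,-2.1,-0.03,-0.05,-0.09],[3.4,-0.4,-2.3,-0.04,-0.06,-0.1],[3.3,-0.1,-2.6,-0.04,-0.05,-0.09],[3.2,0.4,-2.7,-0.04,-0.06,-0.1],[2.9,0.8,-2.9,-0.03,-0.05,-0.09],[2.7,1.1,-3.0,-0.04,-0.06,-0.1]]
end [ 0.4196 -0.1697  0.3004] [ 0.6576  0.6572 -0.2614  0.2594] 12
[[2.8,1.0,1.0,0,0,0.0],[2.8,1.0,1.1,0,0,0.0],[2.8,1.0,1.0,0,0,0.0],[0.4,2.3,1.4,0,0,0.0],[0.4,2.4,1.5,0,0,0.0],[0.3,2.3,1.4,0,0,0.0],[0.4,2.3,1.4,0,0,0.0],[0.4,2.4,1.4,0,0,0.0]]
end [ 0.5663 -0.1648  0.1552] [ 0.6576  0.6572 -0.2614  0.2594] 8
```

Emit:
jog_arm:
  plan:
    - [[2.8, -3.1, -0.6, -0.04, -0.05, -0.1], [3.0, -2.7, -0.9, -0.03, -0.06, -0.09], [3.2, -2.4, -1.1, -0.04, -0.05, -0.1], [3.4, -2.1, -1.4, -0.04, -0.06, -0.09], [3.4, -1.7, -1.7, -0.04, -0.05, -0.1], [3.5, -1.2, -1.9, -0.04, -0.06, -0.1], [3.5, -0.9, -2.1, -0.03, -0.05, -0.09], [3.4, -0.4, -2.3, -0.04, -0.06, -0.1], [3.3, -0.1, -2.6, -0.04, -0.05, -0.09], [3.2, 0.4, -2.7, -0.04, -0.06, -0.1], [2.9, 0.8, -2.9, -0.03, -0.05, -0.09], [2.7, 1.1, -3.0, -0.04, -0.06, -0.1]]
  claw: 0.75
  grip_force: 40

```text
t: 1.65
tool_pos: [0.4202, -0.1686, 0.3011]
ee_rot: [0.656, 0.658, -0.262, 0.261]
wrist_force: [0.8, -0.2, -0.1]
gripper_width: 0.878
gripper_force: 0.0
```

Tracking is good, so on to the pre-approach pose.

Emit:
jog_arm:
  plan:
    - [[2.8, 1.0, 1.0, 0, 0, 0], [2.8, 1.0, 1.1, 0, 0, 0], [2.8, 1.0, 1.0, 0, 0, 0], [0.4, 2.3, 1.4, 0, 0, 0], [0.4, 2.4, 1.5, 0, 0, 0], [0.3, 2.3, 1.4, 0, 0, 0], [0.4, 2.3, 1.4, 0, 0, 0], [0.4, 2.4, 1.4, 0, 0, 0]]

```text
t: 2.65
tool_pos: [0.5671, -0.1654, 0.1548]
ee_rot: [0.658, 0.657, -0.262, 0.26]
wrist_force: [0.2, 0.2, -0.1]
gripper_width: 0.873
gripper_force: 0.0
```

```bash
python3 - <<'E'
from h import *
o=r.get_obs();print(o["tool_pos"],o["ee_rot"],o["joint_positions"])
c=r.get_calibration("wrist")
cv2.imwrite("pics/w1.png",r.read_camera("wrist")[:,:,::-1])
K=c["mtx"];R=np.array(c["R"]);t=np.array(c["t"])
def fp(X):
    p=R@np.array(X)+t;th=np.arctan2(np.hypot(p[0],p[1]),p[2]);d=p[:2]/np.hypot(*p[:2])
    return [K[0,2]+K[0,0]*th*d[0],K[1,2]+K[1,1]*th*d[1]]
for X in [(.541,-.257,.025),(.591,-.257,.025),(.541,-.332,.025),(.591,-.332,.025)]: print(X,np.array(fp(X)))
np.savez("w1.npz",K=K,R=R,t=t)
E
```

```text
[ 0.5671 -0.1654  0.1548] [ 0.6576  0.657  -0.2616  0.2597] [ 0.124   0.5013 -0.4513  1.9485  0.9868  1.2682 -0.8868]
(0.541, -0.257, 0.025) [291.2295 203.8183]
(0.591, -0.257, 0.025) [349.5993 203.8159]
(0.541, -0.332, 0.025) [296.3899 248.7348]
(0.591, -0.332, 0.025) [345.1932 248.7631]
```

View pics/w1.png

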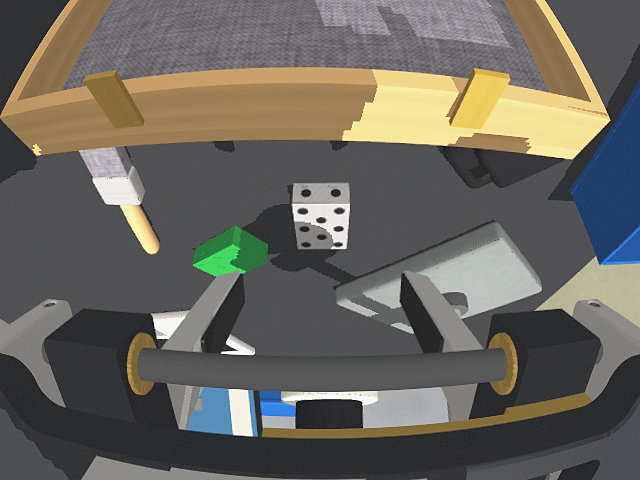

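The wrist view shows the block at (292–350, 183–249), matching my predicted corners within 1–2 px. It also shows case_1's lid (top of image) close to the camera. A slimmer slant of 0.55 rad, grasping 15 mm left of centre, clears both the lid and the ring light.

```bash
python3 - <<'E'
from h import *
T=tilt(.55)
s=rows([([.566,-.215,.128],T,4),([.566,-.2775,.0258],T,8)])
E
```

```text
[[-0.5,-0.1,1.3,0,0.05,-0.0],[-0.5,0,1.3,0,0.05,-0.0],[-0.5,-0.1,1.2,0,0.05,-0.0],[-0.7,-0.1,1.2,0,0.06,-0.0],[0,0,1.5,0,0,-0.0],[0,0,1.5,0,0,-0.0],[0,0,1.5,0,0,-0.0],[0,0,1.5,0,0,-0.0],[0,0.1,1.5,0,0,-0.0],[0,0,1.5,0,0,-0.0],[0,0,1.5,0,0,-0.0],[0,0,1.5,0,0,-0.0]]
end [ 0.5662 -0.2773  0.0256] [ 0.6816  0.6804 -0.1914  0.1892] 12
```

Emit:
jog_arm:
  plan:
    - [[-0.5, -0.1, 1.3, 0, 0.05, 0], [-0.5, 0, 1.3, 0, 0.05, 0], [-0.5, -0.1, 1.2, 0, 0.05, 0], [-0.7, -0.1, 1.2, 0, 0.06, 0], [0, 0, 1.5, 0, 0, 0], [0, 0, 1.5, 0, 0, 0], [0, 0, 1.5, 0, 0, 0], [0, 0, 1.5, 0, 0, 0]]

```text
t: 3.7
tool_pos: [0.5631, -0.2446, 0.0777]
ee_rot: [0.681, 0.681, -0.191, 0.189]
wrist_force: [-0.1, 0.5, -0.2]
gripper_width: 0.878
gripper_force: 0.0
```

```bash
python3 - <<'E'
from h import *
o=r.get_obs();print(o["tool_pos"],o["ee_rot"],o["wrist_force"],o["joint_positions"])
a=r.read_camera("side")[100:260,290:490,::-1];b=r.read_camera("wrist")[140:300,220:420,::-1]
cv2.imwrite("pics/m1.png",np.hstack([cv2.resize(a,None,fx=2,fy=2,interpolation=2),cv2.resize(b,None,fx=2,fy=2,interpolation=2)]))
E
```

```text
[ 0.5631 -0.2446  0.0777] [ 0.6809  0.6811 -0.1914  0.1894] [-0.0781  0.5476 -0.2154] [ 0.3387  0.5432 -0.4209  1.9738  0.98    0.9744 -0.7353]
```

View pics/m1.png

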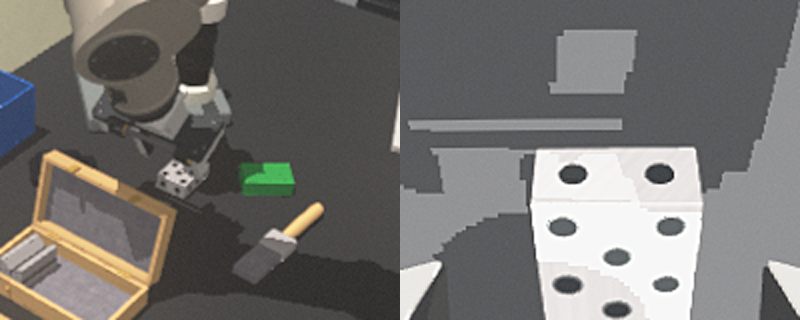

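The side and wrist views show the fingers straddling the block, with clear space to the lens and lid. I'll finish the approach and close.

Emit:
jog_arm:
  plan:
    - [[0, 0.1, 1.5, 0, 0, 0], [0, 0.1, 1.5, 0, 0, 0], [0, 0.1, 1.5, 0, 0, 0], [0, 0, 1.0, 0, 0, 0], [0, 0, 0.5, 0, 0, 0], [0, 0, 0, 0, 0, 0]]

```text
t: 4.55
tool_pos: [0.5659, -0.276, 0.0275]
ee_rot: [0.681, 0.681, -0.191, 0.189]
wrist_force: [-0.5, -0.5, 0.2]
gripper_width: 0.872
gripper_force: 0.0
```

Emit:
jog_arm:
  plan:
    - [[0, 0, 0, 0, 0, 0], [0, 0, 0, 0, 0, 0], [0, 0, 0, 0, 0, 0], [0, 0, 0, 0, 0, 0], [0, 0, 0, 0, 0, 0], [0, 0, 0, 0, 0, 0]]
  claw: -0.2
  grip_force: 50

```text
t: 5.3
tool_pos: [0.5661, -0.2759, 0.0279]
ee_rot: [0.681, 0.681, -0.191, 0.19]
wrist_force: [-1.8, 1.9, 4.1]
gripper_width: 0.527
gripper_force: 50.0
```

Gripped at 50 mm with 50 N. Now a small lift back along the tool axis.

Emit:
jog_arm:
  plan:
    - [[0, 0, -0.3, 0, 0, 0], [0, 0, -0.5, 0, 0, 0], [0, 0, -0.6, 0, 0, 0], [0, 0, -0.8, 0, 0, 0], [0, 0, -0.6, 0, 0, 0], [0, 0, 0, 0, 0, 0]]
  grip_force: 60

```text
t: 6.05
tool_pos: [0.5665, -0.2611, 0.0523]
ee_rot: [0.681, 0.681, -0.191, 0.19]
wrist_force: [0.9, -0.1, -5.7]
gripper_width: 0.525
gripper_force: 59.9
```

```bash
python3 - <<'E'
from h import *
o=r.get_obs();print(o["tool_pos"],o["wrist_force"],o["gripper_width"],o["gripper_force"])
a=r.read_camera("side")[100:260,290:490,::-1];b=r.read_camera("wrist")[140:300,220:420,::-1]
cv2.imwrite("pics/m2.png",np.hstack([cv2.resize(a,None,fx=2,fy=2,interpolation=2),cv2.resize(b,None,fx=2,fy=2,interpolation=2)]))
T=tilt(.55)
s=rows([([.50,-.25,.065],T,3),([.42,-.235,.12],T,4),([.40,-.14,.26],T,5)])
s=rows([([.40,.16,.29],T,8),([.497,.3165,.20],T,6)],s)
E
```

```text
[ 0.5665 -0.2611  0.0523] [ 0.8733 -0.0641 -5.7359] 0.5249821923825122 59.92687404155731
[[0.1,-2.2,-0.6,0,0,-0.0],[0.1,-2.2,-0.5,0,0,-0.0],[0.1,-2.2,-0.6,0,0,-0.0],[-0.4,-2.0,-1.4,0,0,-0.0],[-0.4,-2.0,-1.3,0,0,-0.0],[-0.4,-2.0,-1.4,0,0,-0.0],[-0.4,-2.0,-1.4,0,0,-0.0],[0.2,-0.4,-3.4,0,0,-0.0],[0.2,-0.4,-3.3,0,0,-0.0],[0.1,-0.4,-3.4,0,0,-0.0],[0.2,-0.5,-3.4,0,0,-0.0],[0.2,-0.4,-3.4,0,0,-0.0]]
end [ 0.3996 -0.1396  0.2602] [ 0.6814  0.6806 -0.1911  0.1896] 12
[[3.0,0,-2.3,0,0,-0.0],[3.0,0,-2.2,0,0,-0.0],[3.0,0,-2.3,0,0,-0.0],[3.0,0,-2.2,0,0,-0.0],[3.0,0,-2.3,0,0,-0.0],[3.1,0,-2.3,0,0,-0.0],[3.0,0,-2.2,0,0,-0.0],[3.0,0,-2.3,0,0,-0.0],[3.0,1.6,-0.1,0,0,-0.0],[3.0,1.6,0,0,0,-0.0],[3.0,1.6,-0.1,0,0,-0.0],[3.0,1.6,-0.1,0,0,-0.0],[3.0,1.7,-0.1,0,0,-0.0],[3.0,1.6,0,0,0,-0.0]]
end [0.4973 0.3161 0.1999] [ 0.6814  0.6806 -0.1911  0.1896] 14
```

View pics/m2.png

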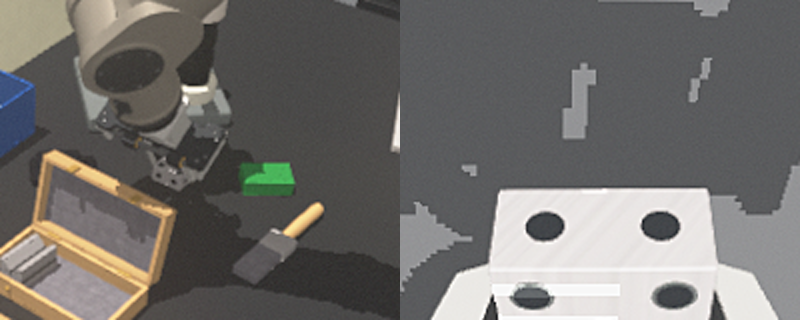

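The block is clear of the granite and level, at 60 N. I'm exiting to the near side and then across, using slightly larger x than printed to stay in reach.

Emit:
jog_arm:
  plan:
    - [[0.1, -2.2, -0.6, 0, 0, 0], [0.1, -2.2, -0.5, 0, 0, 0], [0.1, -2.2, -0.6, 0, 0, 0], [-0.4, -2.0, -1.4, 0, 0, 0], [-0.4, -2.0, -1.3, 0, 0, 0], [-0.4, -2.0, -1.4, 0, 0, 0], [-0.4, -2.0, -1.4, 0, 0, 0], [0.2, 0.2, -3.4, 0, 0, 0], [0.2, 0.2, -3.3, 0, 0, 0], [0.1, 0.2, -3.4, 0, 0, 0], [0.2, 0.2, -3.4, 0, 0, 0], [0.2, 0.2, -3.4, 0, 0, 0]]

```text
t: 7.65
tool_pos: [0.4304, -0.1392, 0.261]
ee_rot: [0.681, 0.681, -0.191, 0.189]
wrist_force: [0.7, -1.2, -5.8]
gripper_width: 0.527
gripper_force: 59.9
```

```bash
python3 - <<'E'
from h import *
o=r.get_obs();print(o["tool_pos"],o["wrist_force"],o["gripper_width"],o["joint_positions"])
T=tilt(.55)
s=rows([([.48,.16,.29],T,7),([.497,.3165,.20],T,5)])
E
```

```text
[ 0.4304 -0.1392  0.261 ] [ 0.7086 -1.2345 -5.789 ] 0.5267381318139385 [ 0.3273  0.0795 -0.5842  2.11    0.6157  1.1984 -0.5586]
[[3.4,0.7,-2.6,0,0,-0.0],[3.5,0.7,-2.5,0,0,-0.0],[3.4,0.7,-2.6,0,0,-0.0],[3.5,0.7,-2.6,0,0,-0.0],[3.4,0.7,-2.6,0,0,-0.0],[3.4,0.7,-2.5,0,0,-0.0],[3.5,0.7,-2.6,0,0,-0.0],[3.6,0.3,-0.1,0,0,-0.0],[3.6,0.4,-0.1,0,0,-0.0],[3.6,0.3,-0.1,0,0,-0.0],[3.6,0.3,0,0,0,-0.0],[3.6,0.4,-0.1,0,0,-0.0]]
end [0.4972 0.3161 0.1999] [ 0.6815  0.6805 -0.1912  0.1895] 12
```

Emit:
jog_arm:
  plan:
    - [[3.4, 0.7, -2.6, 0, 0, 0], [3.5, 0.7, -2.5, 0, 0, 0], [3.4, 0.7, -2.6, 0, 0, 0], [3.5, 0.7, -2.6, 0, 0, 0], [3.4, 0.7, -2.6, 0, 0, 0], [3.4, 0.7, -2.5, 0, 0, 0], [3.5, 0.7, -2.6, 0, 0, 0], [3.6, 0.3, -0.1, 0, 0, 0], [3.6, 0.4, -0.1, 0, 0, 0], [3.6, 0.3, -0.1, 0, 0, 0], [3.6, 0.3, 0, 0, 0, 0], [3.6, 0.4, -0.1, 0, 0, 0]]

```text
t: 9.15
tool_pos: [0.4976, 0.3162, 0.198]
ee_rot: [0.681, 0.68, -0.191, 0.19]
wrist_force: [0.6, -0.0, -4.9]
gripper_width: 0.525
gripper_force: 59.9
```

```bash
python3 - <<'E'
from h import *
o=r.get_obs();print(o["tool_pos"],o["ee_rot"],o["wrist_force"],o["gripper_width"],o["joint_positions"])
a=r.read_camera("side")[210:370,170:370,::-1];b=r.read_camera("wrist")[:,:,::-1]
cv2.imwrite("pics/m3.png",np.hstack([cv2.resize(a,None,fx=2,fy=2,interpolation=2),cv2.resize(b,(427,320),interpolation=3)[:,:400]]))
T=tilt(.55)
s=rows([([.497,.3165,.10],T,4),([.497,.3165,.046],T,4)])
E
```

```text
[0.4976 0.3162 0.198 ] [ 0.6815  0.6804 -0.1914  0.1897] [ 0.5709 -0.029  -4.8582] 0.5253846978484469 [-0.3693  0.6504 -0.748   1.5708  0.6491  1.6307 -1.2681]
[[1.2,0,2.1,0,0,0.0],[1.2,0.1,2.1,0,0,0.0],[1.2,0,2.0,0,0,0.0],[1.3,0,2.1,0,0,0.0],[0.7,0,1.2,0,0,0.0],[0.7,0,1.1,0,0,0.0],[0.7,0,1.2,0,0,0.0],[0.7,0,1.1,0,0,0.0]]
end [0.4967 0.317  0.046 ] [ 0.6802  0.6818 -0.1919  0.1888] 8
```

View pics/m3.png

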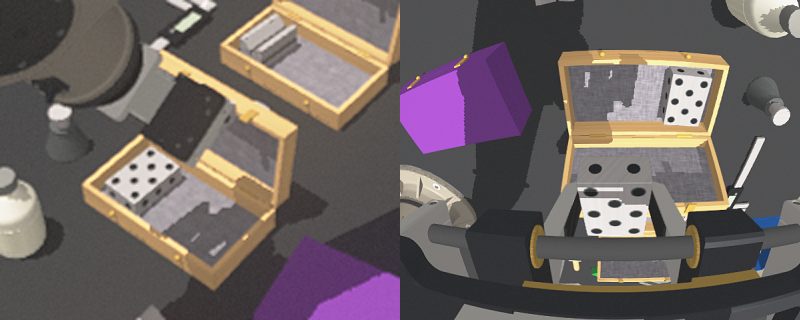

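The side and wrist views show the block held level above the free near end of the case, with the twin at the far end. Lowering.

Emit:
jog_arm:
  plan:
    - [[1.2, 0, 2.1, 0, 0, 0], [1.2, 0, 2.1, 0, 0, 0], [1.3, 0, 2.0, 0, 0, 0], [1.3, 0, 2.1, 0, 0, 0], [0.7, 0, 1.2, 0, 0, 0], [0.7, 0, 1.1, 0, 0, 0], [0.7, 0, 1.2, 0, 0, 0], [0.7, 0, 1.1, 0, 0, 0], [0, 0, 0, 0, 0, 0]]

```text
t: 10.38
tool_pos: [0.4967, 0.3152, 0.0474]
ee_rot: [0.681, 0.681, -0.192, 0.19]
wrist_force: [-0.3, -0.3, -5.9]
gripper_width: 0.526
gripper_force: 59.9
```

```bash
python3 - <<'E'
from h import *
o=r.get_obs();print(o["tool_pos"],o["ee_rot"],o["wrist_force"],o["gripper_width"])
c=r.get_calibration("wrist");K=c["mtx"];R=np.array(c["R"]);t=np.array(c["t"])
def fp(X):
    p=R@np.array(X)+t;th=np.arctan2(np.hypot(p[0],p[1]),p[2]);d=p[:2]/np.hypot(*p[:2])
    return np.array([K[0,2]+K[0,0]*th*d[0],K[1,2]+K[1,1]*th*d[1]])
for X in [(.4316,.3545,.032),(.6316,.3545,.032),(.4316,.2445,.032),(.6316,.2445,.032)]: print(X,fp(X))
b=r.read_camera("wrist")[:,:,::-1]
cv2.imwrite("pics/m4.png",b)
E
```

```text
[0.4967 0.3152 0.0474] [ 0.6812  0.6807 -0.1918  0.1895] [-0.2742 -0.3262 -5.8915] 0.5258050732976509
(0.4316, 0.3545, 0.032) [170.9242 220.4029]
(0.6316, 0.3545, 0.032) [590.4452 223.0377]
(0.4316, 0.2445, 0.032) [221.9968 343.7858]
(0.6316, 0.2445, 0.032) [513.5419 337.198 ]
```

View pics/m4.png

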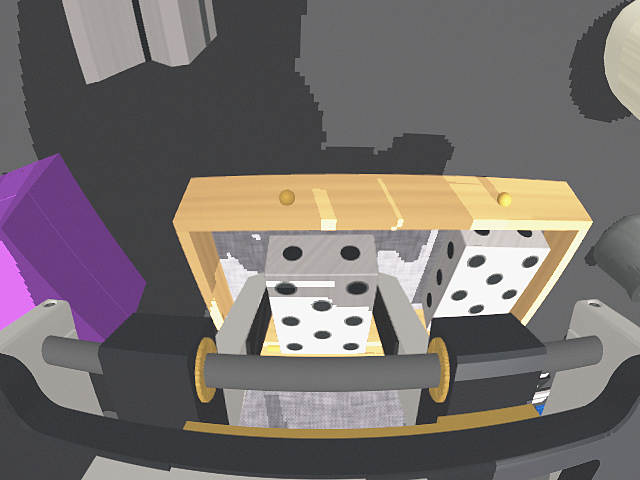

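Predicted rim corners (171,220) and (590,223) match the image at (175,222) and (592,222), so the case pose is good. The block hangs over the free floor and the fingers are clear of the walls and the twin. Setting it down in small steps.

Emit:
jog_arm:
  plan:
    - [[0.2, 0, 0.2, 0, 0, 0], [0.2, 0, 0.2, 0, 0, 0], [0.2, 0, 0.1, 0, 0, 0], [0.1, 0, 0.2, 0, 0, 0], [0, 0, 0, 0, 0, 0]]

```text
t: 11.05
tool_pos: [0.4969, 0.3177, 0.0385]
ee_rot: [0.681, 0.681, -0.191, 0.19]
wrist_force: [0.2, -0.3, -5.3]
gripper_width: 0.528
gripper_force: 59.9
```

Emit:
jog_arm:
  plan:
    - [[0.05, 0, 0.09, 0, 0, 0], [0.05, 0, 0.08, 0, 0, 0], [0, 0, 0, 0, 0, 0]]

```text
t: 11.42
tool_pos: [0.497, 0.3177, 0.0366]
ee_rot: [0.681, 0.681, -0.191, 0.19]
wrist_force: [-0.1, -0.2, -5.6]
gripper_width: 0.526
gripper_force: 59.9
```

Emit:
jog_arm:
  plan:
    - [[0.05, 0, 0.09, 0, 0, 0], [0, 0, 0, 0, 0, 0]]

```text
t: 11.68
tool_pos: [0.497, 0.3178, 0.036]
ee_rot: [0.681, 0.681, -0.191, 0.19]
wrist_force: [-0.2, 0.3, 0.7]
gripper_width: 0.527
gripper_force: 59.9
```

Emit:
jog_arm:
  plan:
    - [[0.05, 0, 0.09, 0, 0, 0], [0, 0, 0, 0, 0, 0]]

```text
t: 11.92
tool_pos: [0.497, 0.3178, 0.0359]
ee_rot: [0.681, 0.68, -0.191, 0.19]
wrist_force: [-1.5, 0.4, 13.4]
gripper_width: 0.528
gripper_force: 60.0
```

The floor is carrying the block now. Releasing with a limited opening, then retreating along the tool axis.

Emit:
jog_arm:
  plan:
    - [[-0.05, 0, -0.09, 0, 0, 0], [0, 0, 0, 0, 0, 0], [0, 0, 0, 0, 0, 0], [0, 0, 0, 0, 0, 0], [0, 0, 0, 0, 0, 0]]
  claw: 0.5

```text
t: 12.55
tool_pos: [0.497, 0.3177, 0.0356]
ee_rot: [0.681, 0.681, -0.191, 0.19]
wrist_force: [0.8, 0.0, -0.1]
gripper_width: 0.746
gripper_force: 0.0
```

Emit:
jog_arm:
  plan:
    - [[0, 0, -0.8, 0, 0, 0], [0, 0, -1.5, 0, 0, 0], [0, 0, -2.0, 0, 0, 0], [0, 0, -3.0, 0, 0, 0], [0, 0, -4.0, 0, 0, 0], [0, 0, -4.0, 0, 0, 0], [0, 0, -4.0, 0, 0, 0], [0, 0, 0, 0, 0, 0]]

```text
t: 13.55
tool_pos: [0.4969, 0.4211, 0.2043]
ee_rot: [0.681, 0.682, -0.189, 0.189]
wrist_force: [1.1, -0.4, 0.3]
gripper_width: 0.749
gripper_force: 0.0
```

```bash
python3 - <<'E'
from h import *
o=r.get_obs();print(o["tool_pos"],o["wrist_force"],o["gripper_width"],o["joint_positions"])
a=r.read_camera("side")[190:390,170:370,::-1];b=r.read_camera("wrist")[:,:,::-1]
cv2.imwrite("pics/m5.png",np.hstack([cv2.resize(a,None,fx=2,fy=2,interpolation=2),cv2.resize(b,(533,400),interpolation=3)[:,60:460]]))
E
```

```text
[0.4969 0.4211 0.2043] [ 1.0815 -0.363   0.2782] 0.7486499226258341 [-0.5248  0.7567 -0.7335  1.3623  0.6536  1.737  -1.3121]
```

View pics/m5.png

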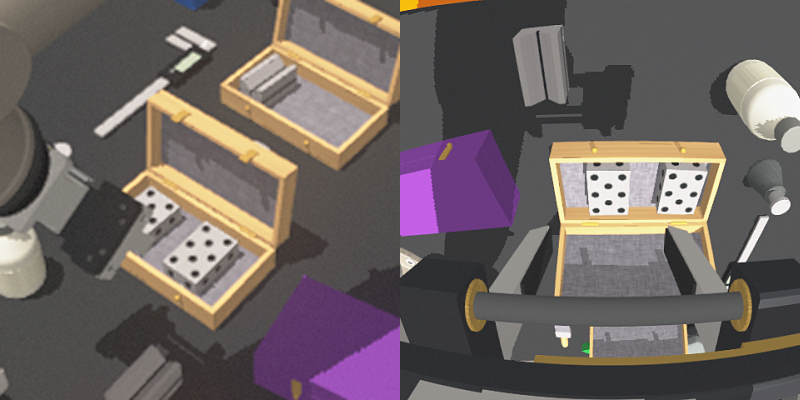

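The placed block stands flat beside the twin, with the twin untouched and the lid still upright. Next I go over to the outside of the lid with the gripper shut and pointing down.

```bash
python3 - <<'E'
from h import *
T=tilt(0)
s=rows([([.52,.36,.30],tilt(.35),3),([.532,.165,.27],T,5),([.532,.165,.136],T,4)])
# lid arc
def P(f): return np.array([.532,.2445+.085*np.cos(f)-.0255*np.sin(f)-.008,.032+.085*np.sin(f)+.0255*np.cos(f)+.022])
s=rows([(P(f),T,1) for f in np.linspace(1.62,.75,11)],s)
s=rows([(P(f),T,1) for f in np.linspace(.67,0.03,9)],s)
E
```

```text
[[-3.4,0.8,-1.8,0,0.06,-0.0],[-3.2,0.7,-2.0,0,0.07,-0.0],[-3.1,0.8,-2.2,0,0.06,-0.0],[-3.5,0.2,1.9,0,0.07,-0.0],[-3.5,0.3,1.7,0,0.07,-0.0],[-3.7,0.2,1.4,0,0.07,-0.0],[-3.8,0.3,1.1,0,0.07,-0.0],[-3.8,0.2,0.9,0,0.07,-0.0],[0,0,3.3,0,0,-0.0],[0,0,3.4,0,0,-0.0],[0,0,3.3,0,0,-0.0],[0,0,3.4,0,0,-0.0]]
end [0.5318 0.1648 0.136 ] [ 0.7074  0.7068 -0.002   0.0011] 12
[[4.2,0,-0.2,0,0,-0.0],[0.7,0,-0.2,0,0,-0.0],[0.8,0,-0.2,0,0,-0.0],[0.8,0,-0.1,0,0,-0.0],[0.7,0,0,0,0,-0.0],[0.8,0,0,0,0,-0.0],[0.8,0,0.1,0,0,-0.0],[0.7,0,0.2,0,0,-0.0],[0.8,0,0.2,0,0,-0.0],[0.7,0,0.3,0,0,-0.0],[0.7,0,0.4,0,0,-0.0]]
end [0.5319 0.2817 0.1304] [ 0.7074  0.7068 -0.002   0.0011] 11
[[0.6,0,0.4,0,0,-0.0],[0.5,0,0.4,0,0,-0.0],[0.6,0,0.5,0,0,-0.0],[0.4,0,0.5,0,0,-0.0],[0.5,0,0.5,0,0,-0.0],[0.4,0,0.6,0,0,-0.0],[0.4,0,0.6,0,0,-0.0],[0.3,0,0.7,0,0,-0.0],[0.2,0,0.6,0,0,-0.0]]
end [0.5319 0.3205 0.0823] [ 0.7074  0.7068 -0.002   0.0011] 9
```

Emit:
jog_arm:
  plan:
    - [[-3.4, 0.8, -1.8, 0, 0.06, 0], [-3.2, 0.7, -2.0, 0, 0.07, 0], [-3.1, 0.8, -2.2, 0, 0.06, 0], [-3.5, 0.2, 1.9, 0, 0.07, 0], [-3.5, 0.3, 1.7, 0, 0.07, 0], [-3.7, 0.2, 1.4, 0, 0.07, 0], [-3.8, 0.3, 1.1, 0, 0.07, 0], [-3.8, 0.2, 0.9, 0, 0.07, 0], [0, 0, 3.3, 0, 0, 0], [0, 0, 3.4, 0, 0, 0], [0, 0, 3.3, 0, 0, 0], [0, 0, 3.4, 0, 0, 0]]
  claw: -1
  grip_force: 20

```text
t: 15.15
tool_pos: [0.5314, 0.1632, 0.134]
ee_rot: [0.708, 0.706, -0.003, 0.001]
wrist_force: [-0.2, -0.2, 0.2]
gripper_width: 0.006
gripper_force: 0.0
```

Emit:
jog_arm:
  plan:
    - [[1.0, 0, 0, 0, 0, 0], [1.0, 0, 0, 0, 0, 0], [1.0, 0, 0, 0, 0, 0], [1.0, 0, -0.2, 0, 0, 0], [0.8, 0, -0.2, 0, 0, 0], [0.8, 0, -0.2, 0, 0, 0], [0, 0, 0, 0, 0, 0]]

```text
t: 16.02
tool_pos: [0.532, 0.2211, 0.1414]
ee_rot: [0.707, 0.707, -0.002, 0.001]
wrist_force: [0.4, 0.5, -0.8]
gripper_width: 0.004
gripper_force: 0.0
```

```bash
python3 - <<'E'
from h import *
T=tilt(0)
o=r.get_obs();print(o["t"],o["tool_pos"],o["wrist_force"])
# where is the lid now: yellowish pixels in the top view, in the lid strip
im=r.read_camera("top");h=cv2.cvtColor(im,cv2.COLOR_RGB2HSV);m=cv2.inRange(h,(10,60,110),(30,255,255))
h0=cv2.cvtColor(cv2.imread("pics/top0.png"),cv2.COLOR_BGR2HSV);m0=cv2.inRange(h0,(10,60,110),(30,255,255))
for v in (190,200,215,245,255): print(v,np.where(m0[v,225:300])[0]+225,np.where(m[v,225:300])[0]+225)
def P(f): return np.array([.532,.2445+.085*np.cos(f)-.0255*np.sin(f)-.008,.032+.085*np.sin(f)+.0255*np.cos(f)+.022])
s=rows([(P(f),T,1) for f in np.linspace(1.37,.65,10)])
s=rows([(P(f),T,1) for f in np.linspace(.58,0.02,9)],s)
E
```

```text
16.025 [0.532  0.2211 0.1414] [ 0.4008  0.4652 -0.7513]
190 [275 276 277 278 279 280 281 282 283 284 285] []
200 [233 234 235 271 272 273 274 275 276 277 278 279 280 281 282 283 284 285] []
215 [233 234 235 271 272 273 274 275 276 277 278 279 280 281 282 283 284] [233 234 235]
245 [232 233 234 271 272 273 274 275 276 277 278 279 280 281 282 283 284] [232 233 234]
255 [231 232 233 234 270 271 272 273 274 275 276 277 278 279 280 281 282 283
 284] [231 232 233 234 263 264 265 266 267 268 269 270 271 272 273 281]
[[0.8,0,-0.1,0,0,-0.0],[0.7,0,-0.1,0,0,-0.0],[0.7,0,0.1,0,0,-0.0],[0.7,0,0,0,0,-0.0],[0.7,0,0.2,0,0,-0.0],[0.7,0,0.2,0,0,-0.0],[0.6,0,0.2,0,0,-0.0],[0.7,0,0.3,0,0,-0.0],[0.6,0,0.3,0,0,-0.0],[0.6,0,0.4,0,0,-0.0]]
end [0.5319 0.2888 0.1259] [ 0.7074  0.7068 -0.0022  0.0009] 10
[[0.5,0,0.4,0,0,-0.0],[0.5,0,0.4,0,0,-0.0],[0.4,0,0.5,0,0,-0.0],[0.4,0,0.4,0,0,-0.0],[0.4,0,0.5,0,0,-0.0],[0.3,0,0.6,0,0,-0.0],[0.3,0,0.5,0,0,-0.0],[0.2,0,0.6,0,0,-0.0],[0.2,0,0.6,0,0,-0.0]]
end [0.5319 0.3206 0.0808] [ 0.7074  0.7068 -0.0022  0.0009] 9
```

The lid's strip has moved left (from 270–284 to 263–273 px in row 255), so it is folding over with the push. I'll continue along the arc.

Emit:
jog_arm:
  plan:
    - [[0.8, 0, -0.1, 0, 0, 0], [0.7, 0, -0.1, 0, 0, 0], [0.7, 0, 0.1, 0, 0, 0], [0.7, 0, 0, 0, 0, 0], [0.7, 0, 0.2, 0, 0, 0], [0.7, 0, 0.2, 0, 0, 0], [0.6, 0, 0.2, 0, 0, 0], [0.7, 0, 0.3, 0, 0, 0], [0.6, 0, 0.3, 0, 0, 0], [0.6, 0, 0.4, 0, 0, 0]]

```text
t: 17.32
tool_pos: [0.532, 0.2886, 0.1256]
ee_rot: [0.708, 0.707, -0.002, 0.001]
wrist_force: [-1.9, -1.5, 3.0]
gripper_width: 0.002
gripper_force: 1.2
```

Emit:
jog_arm:
  plan:
    - [[0.5, 0, 0.4, 0, 0, 0], [0.5, 0, 0.4, 0, 0, 0], [0.4, 0, 0.5, 0, 0, 0], [0.4, 0, 0.4, 0, 0, 0], [0.4, 0, 0.5, 0, 0, 0], [0.3, 0, 0.6, 0, 0, 0], [0.3, 0, 0.5, 0, 0, 0], [0.2, 0, 0.6, 0, 0, 0], [0.2, 0, 0.6, 0, 0, 0], [0, 0, 0, 0, 0, 0]]

```text
t: 18.58
tool_pos: [0.532, 0.3199, 0.0802]
ee_rot: [0.708, 0.707, -0.003, 0.001]
wrist_force: [-0.7, -0.9, 0.3]
gripper_width: 0.004
gripper_force: 0.0
```

Emit:
jog_arm:
  plan:
    - [[0, 0, 0.1, 0, 0, 0], [0, 0, 0, 0, 0, 0]]

```text
t: 18.82
tool_pos: [0.532, 0.3197, 0.0798]
ee_rot: [0.708, 0.707, -0.003, 0.001]
wrist_force: [-0.7, 0.1, 4.4]
gripper_width: 0.006
gripper_force: 1.9
```

Emit:
jog_arm:
  plan:
    - [[0, 0, 0.1, 0, 0, 0], [0, 0, 0, 0, 0, 0]]

```text
t: 19.08
tool_pos: [0.5321, 0.3197, 0.0797]
ee_rot: [0.708, 0.706, -0.002, 0.002]
wrist_force: [-5.1, -3.1, 17.5]
gripper_width: 0.006
gripper_force: 9.1
```

A hard stop at tip height 57.7 mm (closed is 57.5 mm) with 17 N, so the lid is shut. I'll retreat straight up and check.

Emit:
jog_arm:
  plan:
    - [[0, 0, -0.3, 0, 0, 0], [0, 0, -1.5, 0, 0, 0], [0, 0, -3, 0, 0, 0], [0, 0, -4, 0, 0, 0], [-1.5, 0, -4, 0, 0, 0], [-2.5, 0, -4, 0, 0, 0], [-3, -2, -3, 0, 0, 0], [-3, -2, -1, 0, 0, 0], [0, 0, 0, 0, 0, 0]]

```text
t: 20.2
tool_pos: [0.492, 0.2193, 0.289]
ee_rot: [0.708, 0.706, -0.002, 0.003]
wrist_force: [0.5, 0.8, -0.2]
gripper_width: 0.006
gripper_force: 0.0
```

```bash
python3 - <<'E'
from h import *
o=r.get_obs();print(o["t"],o["tool_pos"],o["wrist_force"])
a=r.read_camera("side")[:,:,::-1];b=r.read_camera("top")[:,:,::-1]
cv2.imwrite("pics/f.png",np.hstack([cv2.resize(a[110:410,170:470],(400,400),interpolation=2),cv2.resize(b[80:380,170:470],(400,400),interpolation=2)]))
E
```

```text
20.2 [0.492  0.2193 0.289 ] [ 0.4522  0.7613 -0.1742]
```

View pics/f.png

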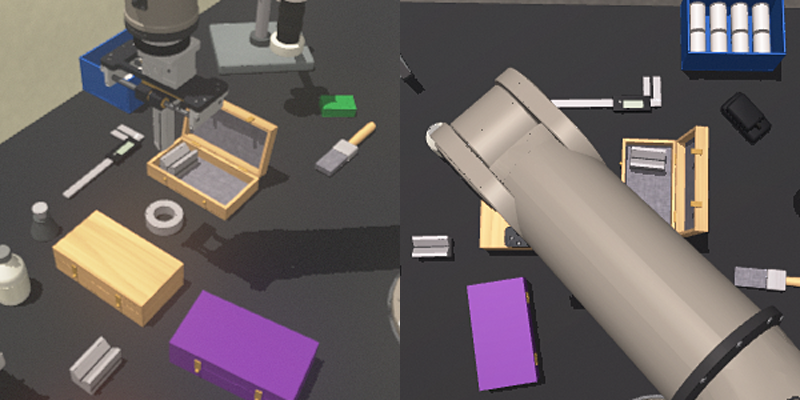

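The side view shows the target case fully closed (around (118,265) in the crop). The other case is still open with its V-block twin, the waiting V-block is untouched, and nothing else has moved. The arm is clear, so I'm handing in.

```bash
python3 -c "
from plant import r
print(r.close_job())"
```

```text
the job is handed in; nothing more can be done
None
```

I moved the plain block from under the microscope to its twin's case, pressed that lid fully shut, left the V-block and its open case as they were, and handed in the job; no judging result came back.

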